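# Find the case that rattles and hand it over

### The arm

A 7-joint arm with a two-finger parallel gripper is mounted at the origin on the work surface. World frame = base frame: x ahead of the robot, y to its left, z up, the work surface at z = 0. Lengths are in m, angles in rad, forces in N, time in s.
With the tool pointing down it reaches from about 0.425 to 0.95 m from the base axis. Payload 4.7 kg.
Tool frame: the origin (TCP) lies on the centre line of the jaws, within the pads' length; the fingertips stand 14 mm ahead of it and the grasp point (between the pads) lies 5 mm behind it (r.tip_extent is the distance from the TCP to the fingertips, in m); z points along the fingers, y is the line along which they close (so a half turn about z gives the same grasp; the last joint's range is limited). The gripper opens to 85 mm and grips with 20 to 120 N. Pads are 22 mm wide; open, the fingers measure 114 mm over their backs; the gripper's body (76 mm by 85 mm) begins 54 mm behind the grasp point. The pads swing forward as they close: fully open they stand 13 mm farther back than shut.
Start: joints at [1.092, 0.469, -0.049, 1.532, 0.024, 1.141, -0.082], TCP at [0.294, -0.608, 0.245] pointing down, gripper open.
Joint ranges: [-2.59, 2.59], [-0.33, 1.99], [-1.39, 1.29], [0.1, 2.45], [-1.04, 4.18], [0.21, 1.99], [-2.66, 2.66]. Speed limits (rad/s): [2.57, 2.57, 3.14, 3.14, 3.14, 3.14, 3.14].

### API

Orientations are given as a rotation vector (axis times angle).
In Python, from workcell import status, imaging, workorder, models, r gives the robot as it stands.
- The arm moves only by the tool play_rows, never from a script. Its argument "motion" is a list of rows, each an object of numbers: "x", "y", "z": the shift along the tool's x, y, z in mm; "ax", "ay", "az": the turn, a rotation vector about the tool's x, y, z in degrees; "fingers": the finger opening in mm, from 0 to 85.4. A call has 1 to 10 rows; each row shifts and turns the commanded pose from where the row before left it, along the tool's axes as they then stand; what a row does not reach is not made up. A row lasts 1/8 s, in which the tool goes at most 62.5 mm and 10.7 degrees, less where a joint would pass 70% of its speed; a pose out of reach is approached as far as the arm can. A call is refused whole if a number of a shift passes 62.5 or a number of a turn 10.7, either way. A call with a gripper value outside its range is refused whole. The fingers move at their own pace and stop on an object; "squeeze" is the grip in N (left out, the last holds). Time passes only in rows, so rows that do not move let the fingers close. It gives the time, the measured TCP pose, the force, the opening and the grip force at its end, in the units of the state.
- status.sense(): the state, without advancing time (a new reading comes with each control period).
- imaging.snapshot(name): name is "side" or "top" or "wrist"; returns (picture, depth): 480x640x3 uint8, blue, green, red; 480x640 float32, m along the optical axis (not along the pixel's ray), 0 where there is no reading.
- imaging.get_calibration(name): a dict with "intrinsics" (3x3 intrinsics, pixels), "extrinsics" (4x4, takes a point from world to camera coordinates). Camera axes: x right, y up, looking along -z (the intrinsics and any distortion apply to the point x, -y, -z); pixel columns grow to the right and rows downward; lengths in m; the calibration is good to about 2 mm. A picture is of the moment at which its call begins: read the wrist's pose just before it. get_calibration takes no time and is no camera call; for the wrist camera it gives the pose at the moment of the call.
- workorder.close_job(): hands the job in; it is judged then, once.
Trained networks look in the newest picture that a camera, given by its name, has taken for a name from the list of things; names that differ only in an ending like _2 or _b are one class to them, and where a whole thing is asked for, a point or a joint stands for the part that bears it (a point fixed in the world has none). Each returns a list of dicts, best first, with "confidence" (0 to 1); they miss things now and then, are a little off and sometimes report something else, mostly with a low value. They report only what shows in the picture. A call takes as long as a camera call. They do not tell look-alikes from the thing itself.
- models.look_for(camera, name): "centre" ([x, y, z] in m, in world coordinates, good to about 4 mm: the middle of the surface that is visible of it).
- models.masks_of(camera, name): "mask" (480x640 bool, what is visible of it).
- models.landmark_of(camera, name): "centre" ([x, y, z] in m, in world coordinates, good to about 4 mm: a listed point, or the origin of a listed thing).
The state is a dict: "time_s": time; "q": joint angles; "dq": joint speeds; "joint_torque": joint torques, N m; "position": TCP position; "tool_rot": TCP orientation; "force": force on the tool from outside, world axes, zero at the start; "moment": the same for the moment, N m; "grip_width": opening from 0.0 (shut) to 1.0 (fully open); "finger_force": force on a finger pad.
Only numpy, scipy, OpenCV 4.12 (cv2) and the standard library are available. Lean on these libraries where they do the work, as an engineer would, in place of code of your own. Each camera call takes 0.05 s, during which the arm holds its last target. There are 200 camera calls.

### The job

One of the three sealed cases on the black mat has a loose steel ball inside: shake them to find the one that rattles, and put any other case you picked up back flat on the mat, lid up. Then hold the rattling case out over the steel hand-over pad, level and well clear of it (about 12 cm up), and finish while still holding it there in the gripper. Do not knock the reagent bottle or the white tub.

Things in the scene. Friction and masses are not known exactly. Their poses are not given: they have to be found in the camera images.
- case_1: sealed case, one of three alike, grey plastic, white lid, steel clasp on each short end: 110 mm long (own x), 52 wide (own y), 48 high (own z), walls 5 mm, 0.17 to 0.35 kg empty, at random. Origin: centre of underside. Starts flat, long side roughly along the mat's x. One of the three, drawn afresh, hides the loose ball (32 mm, 134 g), free to roll in the 100 x 42 x 38 mm hollow
- case_2: sealed case, one of three alike, grey plastic, white lid, steel clasp on each short end: 110 mm long (own x), 52 wide (own y), 48 high (own z), walls 5 mm, 0.17 to 0.35 kg empty, at random. Origin: centre of underside. Starts flat, long side roughly along the mat's x. One of the three, drawn afresh, hides the loose ball (32 mm, 134 g), free to roll in the 100 x 42 x 38 mm hollow
- case_3: sealed case, one of three alike, grey plastic, white lid, steel clasp on each short end: 110 mm long (own x), 52 wide (own y), 48 high (own z), walls 5 mm, 0.17 to 0.35 kg empty, at random. Origin: centre of underside. Starts flat, long side roughly along the mat's x. One of the three, drawn afresh, hides the loose ball (32 mm, 134 g), free to roll in the 100 x 42 x 38 mm hollow
- mat: flat black rubber mat fixed to the bench, 140 mm (own x) by 420 mm (own y), 3 mm thick; origin: centre of its underside, on the bench. The three cases start in a row along its y, about 130 mm apart (one near own y = +130 mm, one near 0, one near -130 mm)
- pad: flat square steel hand-over pad fixed to the bench beyond the mat, 110 mm (with grey rim 120 mm) square, 4 mm thick; origin: centre of its underside. Nothing stands on it
- reagent: bystander: small amber bottle, 48 mm across, 100 mm high, loose, left of the mat; origin: centre of its underside
- tub: bystander: round white lidded tub, 84 mm across, 75 mm high, loose, right of the mat; origin: centre of its underside
There are look-alikes about, which are no part of the job. Leave any turquoise look-alike of the case_1 alone.

How it is judged:
By the outcome, as a careful person would: the job done as asked, in the order asked, and still so for the second after the job is handed in, while the arm keeps its last pose, push and grip.
It also fails if it takes over 64 s, if anything falls off the work surface, if the arm or the gripper's body presses on something with over 40 N, if the wrist force passes 120 N, or if a joint passes its speed limit or range.

## Working session

There is one attempt and no reset: what is moved stays moved. The work goes in short steps, Python scripts to look and compute and a tool call to move; the robot and the scene stay as the last step left them, time stands still between calls to the robot, and variables do not carry over. Pictures are saved under pics/ and viewed, at most 10 in all, crops included, and the job is handed in when it is done.

Besides the shell and the picture viewer there is one more tool, called after "Emit:" by a JSON object that holds its "name" and its "arguments". play_rows: Moves the arm, as the interface text tells. Its arguments: {"type":"object","properties":{"motion":{"type":"array","items":{"type":"object","properties":{"x":{"type":"number"},"y":{"type":"number"},"z":{"type":"number"},"ax":{"type":"number"},"ay":{"type":"number"},"az":{"type":"number"},"fingers":{"type":"number"}}}},"squeeze":{"type":"number"}},"required":["motion"]}

```bash
mkdir -p pics; cat > h.py <<'E'
import numpy as np, cv2
from scipy.spatial.transform import Rotation as R
from workcell import status, imaging, workorder, models, r
def cloud(name):
    img,d=imaging.snapshot(name); c=imaging.get_calibration(name)
    K=np.array(c["intrinsics"]);E=np.array(c["extrinsics"])
    v,u=np.mgrid[0:480,0:640]
    p=np.stack([(u-K[0,2])/K[0,0]*d,-(v-K[1,2])/K[1,1]*d,-d],-1)
    w=(p-E[:3,3])@E[:3,:3]
    w[d==0]=np.nan
    return img,d,w,c
E
python3 - <<'E'
from h import *
s=status.sense(); print({k:np.round(v,3) for k,v in s.items()}); print(R.from_rotvec(s["tool_rot"]).as_matrix().round(3))
ims=[]
for n in ["top","side"]:
    img,d,w,c=cloud(n); cv2.imwrite(f"pics/{n}0.png",img); np.save(f"{n}0.npy",w)
    print(n,[k for k in c])
    for t in ["case_1","mat","pad","reagent","tub"]:
        print(t,[(np.round(o["centre"],3),round(o["confidence"],2)) for o in models.landmark_of(n,t)])
E
```

```text
{'time_s': np.float64(0.0), 'q': array([ 1.092,  0.469, -0.049,  1.534,  0.024,  1.141, -0.082]), 'dq': array([-0.001,  0.002, -0.001,  0.001,  0.   ,  0.001,  0.002]), 'joint_torque': array([-1.0000e-03, -5.1031e+01, -4.7000e-02, -2.3771e+01,  1.1000e-02,
        7.0000e-03,  0.0000e+00]), 'position': array([ 0.293, -0.607,  0.244]), 'tool_rot': array([-3.061e+00, -7.000e-01,  1.000e-03]), 'force': array([-0.382, -0.456,  0.122]), 'moment': array([ 0.016, -0.016,  0.033]), 'finger_force': np.float64(0.0), 'grip_width': np.float64(0.997)}
[[ 0.901  0.435 -0.001]
 [ 0.435 -0.901  0.002]
 [-0.    -0.002 -1.   ]]
top ['intrinsics', 'extrinsics']
case_1 [(array([ 0.323,  0.158, -0.002]), 0.97), (array([ 0.5  , -0.032, -0.003]), 0.82), (array([ 0.516,  0.281, -0.002]), 0.75), (array([0.514, 0.1  , 0.002]), 0.59), (array([ 0.494, -0.162,  0.006]), 0.56)]
mat [(array([ 0.503, -0.023, -0.   ]), 0.71)]
pad [(array([ 0.654, -0.042,  0.002]), 0.83), (array([ 0.493, -0.166,  0.001]), 0.58)]
reagent [(array([0.553, 0.401, 0.002]), 0.97)]
tub [(array([ 0.576, -0.447,  0.004]), 0.81), (array([ 0.502, -0.025, -0.002]), 0.24)]
side ['intrinsics', 'extrinsics']
case_1 [(array([0.516, 0.104, 0.   ]), 0.97), (array([ 0.506, -0.033,  0.004]), 0.95), (array([ 0.519,  0.276, -0.003]), 0.77), (array([ 0.487, -0.16 ,  0.004]), 0.67), (array([0.318, 0.152, 0.001]), 0.65), (array([ 0.55 ,  0.396, -0.008]), 0.55)]
mat [(array([ 0.502, -0.029, -0.002]), 0.87)]
pad [(array([ 0.654, -0.045,  0.001]), 0.68)]
reagent [(array([ 0.549,  0.399, -0.008]), 0.63)]
tub [(array([ 0.574, -0.446,  0.004]), 0.79)]
```

View pics/top0.png

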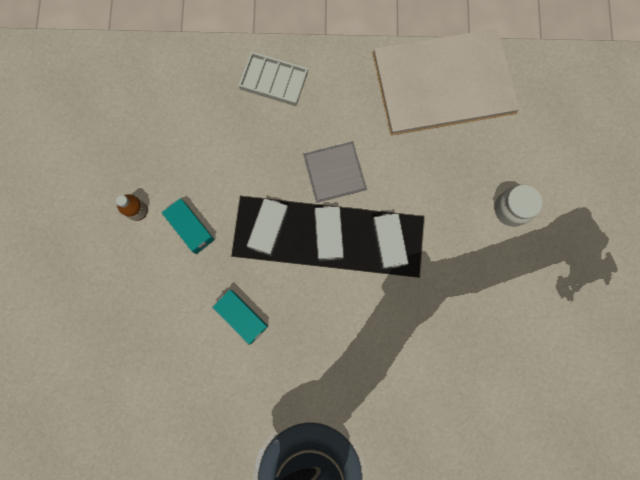

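```bash
python3 - <<'E'
from h import *
w=np.load("top0.npy"); img=cv2.imread("pics/top0.png")
z=w[...,2]; m=((z>0.04)&(z<0.062)).astype(np.uint8)
m=cv2.morphologyEx(m,cv2.MORPH_OPEN,np.ones((3,3)))
n,l,st,c=cv2.connectedComponentsWithStats(m)
for i in range(1,n):
    if st[i,4]<60: continue
    p=w[l==i]; rc=cv2.minAreaRect((p[:,:2]*1000).astype(np.float32))
    print(np.round(c[i]),st[i,4],np.round(rc[0]),np.round(rc[1]),round(rc[2],1),p[:,2].mean().round(4),img[l==i].mean(0).round())
E
```

```text
[510. 210.] 272 [ 561. -426.] [81. 35.] 33.8 0.0496 [111. 121. 123.]
[186. 224.] 1270 [517. 276.] [115.  52.] 40.3 0.0482 [112. 121.  23.]
[267. 226.] 1268 [517. 101.] [ 53. 114.] 72.3 0.0513 [157. 167. 164.]
[137. 210.] 87 [544. 384.] [15. 44.] 51.9 0.051 [46. 61. 78.]
[329. 232.] 1254 [505. -31.] [115.  53.] 4.8 0.0511 [158. 168. 166.]
[391. 240.] 1296 [ 490. -164.] [116.  54.] 10.2 0.051 [157. 167. 165.]
[240. 316.] 1385 [324. 154.] [115.  53.] 46.7 0.0482 [118. 126.  30.]
```

The top view shows three white-lidded cases on the black mat at pixels (267,226), (329,232) and (391,240), and two turquoise look-alikes at (188,225) and (240,316). The pad is at (335,171), the bottle at (128,205) and the tub at (521,203). I'll start with the right-hand case at (0.490, -0.164), yaw 10°.

Emit:
{"name": "play_rows", "arguments": {"motion": [{"az":7.8},{"az":7.8},{"x":27,"y":-40},{"x":27,"y":-40},{"x":27,"y":-40},{"x":27,"y":-40},{"x":27,"y":-40},{"x":27,"y":-40},{"x":27,"y":-40},{"x":27,"y":-40}], "squeeze": 50}}

```text
schema error: expected keys x, y, z, ax, ay, az, fingers
```

```bash
cat >> h.py <<'E'
def goto(x,y,z,yaw):
    s=status.sense(); M=R.from_rotvec(s["tool_rot"]).as_matrix(); p=np.array(s["position"])
    cy=np.degrees(np.arctan2(M[1,0],M[0,0])); c,sn=np.cos(np.radians(yaw)),np.sin(np.radians(yaw))
    T=np.array([[c,sn,0],[sn,-c,0],[0,0,-1]])
    e=R.from_matrix(M.T@T).as_rotvec(degrees=True)
    print("t",round(float(s["time_s"]),2),"pos",p.round(4),"yaw",cy.round(1),"turn",e.round(1),"then shift mm",(T.T@(np.array([x,y,z])-p)*1000).round(1))
    return s
def topcases(name="top",lo=.04,hi=.062,off=0):
    img,d,w,c=cloud(name); z=w[...,2]; m=((z>lo)&(z<hi)).astype(np.uint8)
    m=cv2.morphologyEx(m,cv2.MORPH_OPEN,np.ones((3,3)))
    n,l,st,c=cv2.connectedComponentsWithStats(m)
    for i in range(1,n):
        if st[i,4]<300: continue
        p=w[l==i]; rc=cv2.minAreaRect((p[:,:2]*1000).astype(np.float32))
        print(np.round(c[i]),np.round(rc[0],1),np.round(rc[1]),round(rc[2],1),np.median(p[:,2]).round(4),img[l==i].mean(0).round())
    return img
def load(n=6):
    A=[]
    for i in range(n):
        s=status.sense(); A.append(np.r_[s["force"],s["moment"]]); imaging.snapshot("wrist")
    A=np.array(A); M=R.from_rotvec(s["tool_rot"]).as_matrix()
    print("t",round(float(s["time_s"]),2),"pos",s["position"].round(4),"up-tilt",M.T[:,2].round(3),"F",A[:,:3].mean(0).round(2),"Mtool",(A[:,3:].mean(0)@M).round(4),"sd",A.std(0).round(3),"w",s["grip_width"],"ff",s["finger_force"])
E
python3 - <<'E'
from h import *
goto(.490,-.164,.15,10.2)
img=topcases("wrist",.046,.058); cv2.imwrite("pics/w1.png",img)
E
```

```text
t 0.6 pos [ 0.2935 -0.6079  0.2453] yaw 25.8 turn [ 0.  -0.  15.6] then shift mm [ 272.  -402.1   95.3]
```

Emit:
{"name": "play_rows", "arguments": {"motion": [{"x":0,"y":0,"z":0,"ax":0,"ay":0,"az":7.8,"fingers":85},{"x":0,"y":0,"z":0,"ax":0,"ay":0,"az":7.8,"fingers":85},{"x":34,"y":-50,"z":0,"ax":0,"ay":0,"az":0,"fingers":85},{"x":34,"y":-50,"z":0,"ax":0,"ay":0,"az":0,"fingers":85},{"x":34,"y":-50,"z":0,"ax":0,"ay":0,"az":0,"fingers":85},{"x":34,"y":-50,"z":0,"ax":0,"ay":0,"az":0,"fingers":85},{"x":34,"y":-50,"z":0,"ax":0,"ay":0,"az":0,"fingers":85},{"x":34,"y":-50,"z":0,"ax":0,"ay":0,"az":0,"fingers":85},{"x":34,"y":-50,"z":0,"ax":0,"ay":0,"az":0,"fingers":85},{"x":34,"y":-50,"z":0,"ax":0,"ay":0,"az":0,"fingers":85}], "squeeze": 50}}

```text
time_s: 1.9
position: [0.4913, -0.1644, 0.2458]
tool_rot: [3.129, 0.278, 0.002]
force: [0.8, -0.1, -0.9]
grip_width: 0.996
finger_force: 0.0
```

```bash
python3 - <<'E'
from h import *
goto(.490,-.164,.15,10.2)
img=topcases("wrist",.046,.058); cv2.imwrite("pics/w1.png",img)
E
```

```text
t 1.9 pos [ 0.4913 -0.1644  0.2458] yaw 10.2 turn [ 0.  -0.1 -0. ] then shift mm [-1.2 -0.6 95.8]
[ 15. 118.] [516.5  89.5] [117.  35.] 0.2 0.0517 [134. 146. 140.]
[153. 169.] [507.6 -19.6] [115.  53.] 5.4 0.0512 [159. 168. 161.]
[620. 179.] [ 574. -410.] [74. 29.] 22.7 0.0506 [89. 98. 98.]
[305. 213.] [ 494.5 -152.5] [115.  52.] 11.1 0.0504 [157. 159. 153.]
```

```bash
python3 - <<'E'
from h import *
goto(.490,-.164,.15,10.2)
img=topcases("wrist",.046,.058); cv2.imwrite("pics/w1.png",img)
goto(.490,-.164,.15,10.2)
topcases("top")
c=imaging.get_calibration("wrist"); E=np.array(c["extrinsics"]); print(-E[:3,:3].T@E[:3,3], E[:3,:3].round(3))
E
```

```text
t 1.95 pos [ 0.4949 -0.1545  0.2461] yaw 10.9 turn [-0.3 -0.3  0.7] then shift mm [-6.5  8.5 96.1]
[ 21. 124.] [515.5  80.4] [ 46. 118.] 89.8 0.0493 [157. 171. 164.]
[166. 174.] [503.6 -34.8] [115.  53.] 5.1 0.0497 [168. 177. 169.]
[626. 194.] [ 563.1 -422. ] [70. 22.] 22.8 0.051 [ 98. 108. 108.]
[317. 220.] [ 489.1 -167.7] [115.  52.] 10.4 0.05 [169. 171. 164.]
t 2.0 pos [ 0.4935 -0.1582  0.246 ] yaw 10.9 turn [-0.2 -0.2  0.7] then shift mm [-4.5  5.1 96. ]
[186. 224.] [517.4 276.4] [117.  53.] 40.0 0.0484 [132. 141.  30.]
[267. 226.] [516.6 101.3] [ 53. 115.] 72.3 0.0512 [179. 190. 187.]
[329. 232.] [504.9 -31.2] [115.  53.] 4.7 0.0511 [173. 183. 181.]
[392. 246.] [ 476.9 -165.6] [89. 53.] 10.4 0.051 [173. 183. 181.]
[239. 316.] [323.6 153.9] [115.  52.] 46.6 0.0484 [138. 147.  38.]
[ 0.5568416  -0.1499817   0.37368546] [[ 0.185 -0.983 -0.   ]
 [ 0.949  0.179 -0.259]
 [ 0.254  0.048  0.966]]
```

View pics/w1.png

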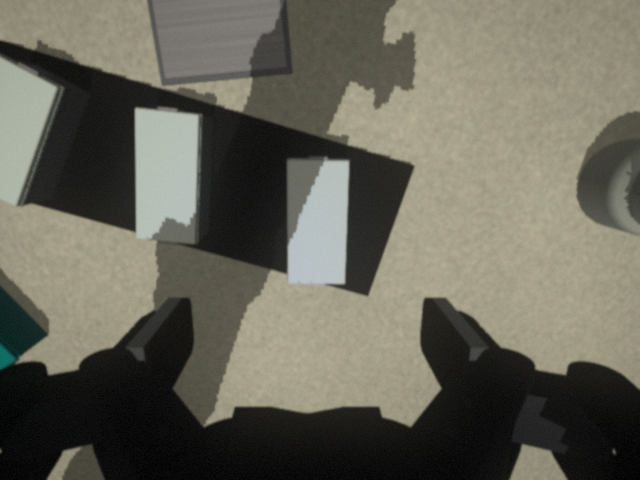

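The wrist view shows the right-hand case between (287,158) and (348,284), with no obstruction between the fingers. The arm is still settling after the fast move, so I'll let it settle while lowering.

Emit:
{"name": "play_rows", "arguments": {"motion": [{"x":0,"y":0,"z":30,"ax":0,"ay":0,"az":0,"fingers":85},{"x":0,"y":0,"z":40,"ax":0,"ay":0,"az":0,"fingers":85},{"x":0,"y":0,"z":40,"ax":0,"ay":0,"az":0,"fingers":85},{"x":0,"y":0,"z":20,"ax":0,"ay":0,"az":0,"fingers":85},{"x":0,"y":0,"z":10,"ax":0,"ay":0,"az":0,"fingers":85},{"x":0,"y":0,"z":0,"ax":0,"ay":0,"az":0,"fingers":85},{"x":0,"y":0,"z":0,"ax":0,"ay":0,"az":0,"fingers":85}]}}

```text
time_s: 2.92
position: [0.4913, -0.1667, 0.1063]
tool_rot: [3.128, 0.278, 0.003]
force: [0.5, 0.2, 0.4]
grip_width: 0.994
finger_force: 0.0
```

```bash
python3 - <<'E'
from h import *
goto(.490,-.164,.025,10.4)
topcases("wrist",.046,.058)
goto(.490,-.164,.025,10.4); load(4)
E
```

```text
t 2.92 pos [ 0.4913 -0.1667  0.1063] yaw 10.1 turn [ 0.1 -0.1 -0.3] then shift mm [-0.8 -2.9 81.3]
[ 46. 192.] [505.1 -32.7] [115.  50.] 4.5 0.0502 [211. 221. 216.]
[300. 261.] [ 490.3 -163.4] [115.  52.] 10.4 0.0502 [179. 187. 185.]
t 2.98 pos [ 0.4913 -0.1666  0.1064] yaw 10.2 turn [ 0.1 -0.1 -0.2] then shift mm [-0.9 -2.8 81.4]
t 3.12 pos [ 0.491  -0.1663  0.1061] up-tilt [ 0.001  0.001 -1.   ] F [-0.01  0.08 -0.16] Mtool [0.0037 0.0064 0.0097] sd [0.793 0.628 0.432 0.019 0.017 0.018] w 0.9931848898589574 ff 0.0
```

Emit:
{"name": "play_rows", "arguments": {"motion": [{"x":-1,"y":-2.5,"z":30,"ax":0,"ay":0,"az":0.2,"fingers":85},{"x":0,"y":0,"z":30,"ax":0,"ay":0,"az":0,"fingers":85},{"x":0,"y":0,"z":21,"ax":0,"ay":0,"az":0,"fingers":85},{"x":0,"y":0,"z":0,"ax":0,"ay":0,"az":0,"fingers":85},{"x":0,"y":0,"z":0,"ax":0,"ay":0,"az":0,"fingers":45},{"x":0,"y":0,"z":0,"ax":0,"ay":0,"az":0,"fingers":45},{"x":0,"y":0,"z":0,"ax":0,"ay":0,"az":0,"fingers":45},{"x":0,"y":0,"z":0,"ax":0,"ay":0,"az":0,"fingers":45},{"x":0,"y":0,"z":0,"ax":0,"ay":0,"az":0,"fingers":45},{"x":0,"y":0,"z":0,"ax":0,"ay":0,"az":0,"fingers":45}], "squeeze": 60}}

```text
time_s: 4.42
position: [0.4901, -0.164, 0.0256]
tool_rot: [3.129, 0.273, 0.003]
force: [-0.7, 0.8, 6.5]
grip_width: 0.605
finger_force: 64.0
```

Emit:
{"name": "play_rows", "arguments": {"motion": [{"x":0,"y":0,"z":-20,"ax":0,"ay":0,"az":0,"fingers":45},{"x":0,"y":0,"z":-40,"ax":0,"ay":0,"az":0,"fingers":45},{"x":0,"y":0,"z":-40,"ax":0,"ay":0,"az":0,"fingers":45},{"x":0,"y":0,"z":-30,"ax":0,"ay":0,"az":0,"fingers":45},{"x":0,"y":0,"z":0,"ax":0,"ay":8,"az":0,"fingers":45},{"x":0,"y":0,"z":0,"ax":0,"ay":8,"az":0,"fingers":45},{"x":0,"y":0,"z":0,"ax":0,"ay":4,"az":0,"fingers":45},{"x":0,"y":0,"z":0,"ax":0,"ay":0,"az":0,"fingers":45},{"x":0,"y":0,"z":0,"ax":0,"ay":0,"az":0,"fingers":45},{"x":0,"y":0,"z":0,"ax":0,"ay":0,"az":0,"fingers":45}]}}

```text
time_s: 5.68
position: [0.49, -0.1635, 0.1546]
tool_rot: [-3.053, -0.268, -0.539]
force: [0.2, 0.3, -4.0]
grip_width: 0.599
finger_force: 64.9
```

```bash
python3 -c "
from h import *
load(12)"
```

```text
t 6.22 pos [ 0.4892 -0.1639  0.1543] up-tilt [ 0.342  0.    -0.94 ] F [ 0.07 -0.11 -3.83] Mtool [ 0.0142 -0.6021  0.0119] sd [0.493 0.463 0.478 0.033 0.056 0.029] w 0.6028884581716548 ff 64.91262674331665
```

Emit:
{"name": "play_rows", "arguments": {"motion": [{"x":0,"y":0,"z":0,"ax":0,"ay":-8,"az":0,"fingers":45},{"x":0,"y":0,"z":0,"ax":0,"ay":-8,"az":0,"fingers":45},{"x":0,"y":0,"z":0,"ax":0,"ay":-8,"az":0,"fingers":45},{"x":0,"y":0,"z":0,"ax":0,"ay":-8,"az":0,"fingers":45},{"x":0,"y":0,"z":0,"ax":0,"ay":-8,"az":0,"fingers":45},{"x":0,"y":0,"z":0,"ax":0,"ay":0,"az":0,"fingers":45},{"x":0,"y":0,"z":0,"ax":0,"ay":0,"az":0,"fingers":45},{"x":0,"y":0,"z":0,"ax":0,"ay":0,"az":0,"fingers":45}]}}

```text
time_s: 7.28
position: [0.4883, -0.1645, 0.1547]
tool_rot: [3.053, 0.264, -0.537]
force: [-0.1, 0.5, -4.1]
grip_width: 0.599
finger_force: 65.9
```

```bash
python3 -c "
from h import *
load(12)"
```

```text
t 7.83 pos [ 0.4892 -0.1638  0.1543] up-tilt [-0.342  0.    -0.94 ] F [-0.13  0.01 -3.73] Mtool [-0.0033  0.5906 -0.0008] sd [0.486 0.383 0.668 0.039 0.06  0.025] w 0.6034367538253971 ff 65.9393709897995
```

Emit:
{"name": "play_rows", "arguments": {"motion": [{"x":0,"y":0,"z":0,"ax":0,"ay":8,"az":0,"fingers":45},{"x":0,"y":0,"z":0,"ax":0,"ay":8,"az":0,"fingers":45},{"x":0,"y":0,"z":0,"ax":0,"ay":0,"az":0,"fingers":45},{"x":0,"y":0,"z":0,"ax":0,"ay":0,"az":0,"fingers":45},{"x":0,"y":0,"z":0,"ax":0,"ay":0,"az":0,"fingers":45},{"x":0,"y":0,"z":0,"ax":0,"ay":0,"az":0,"fingers":45}]}}

```text
time_s: 8.62
position: [0.4899, -0.1634, 0.154]
tool_rot: [3.122, 0.274, -0.11]
force: [-0.6, 0.2, -2.9]
grip_width: 0.6
finger_force: 66.0
```

```bash
python3 -c "
from h import *
load(16)"
```

```text
t 9.38 pos [ 0.4892 -0.1638  0.1544] up-tilt [-0.07   0.    -0.998] F [-0.04  0.09 -3.88] Mtool [0.007  0.0716 0.0009] sd [0.591 0.409 0.578 0.018 0.04  0.034] w 0.6034615475009081 ff 65.9994900226593
```

Emit:
{"name": "play_rows", "arguments": {"motion": [{"x":0,"y":0,"z":0,"ax":0,"ay":8,"az":0,"fingers":45},{"x":0,"y":0,"z":0,"ax":0,"ay":0,"az":0,"fingers":45},{"x":0,"y":0,"z":0,"ax":0,"ay":0,"az":0,"fingers":45},{"x":0,"y":0,"z":0,"ax":0,"ay":0,"az":0,"fingers":45},{"x":0,"y":0,"z":0,"ax":0,"ay":0,"az":0,"fingers":45},{"x":0,"y":0,"z":0,"ax":0,"ay":0,"az":0,"fingers":45},{"x":0,"y":0,"z":0,"ax":0,"ay":0,"az":0,"fingers":45}]}}

```text
time_s: 10.3
position: [0.4893, -0.1638, 0.1543]
tool_rot: [-3.122, -0.273, -0.109]
force: [-0.6, -0.2, -2.8]
grip_width: 0.604
finger_force: 65.9
```

```bash
python3 -c "
from h import *
load(16)"
```

```text
t 11.05 pos [ 0.4892 -0.1638  0.1543] up-tilt [ 0.07   0.    -0.998] F [-0.11  0.16 -3.73] Mtool [ 0.0021 -0.0856  0.0156] sd [0.617 0.449 0.468 0.04  0.076 0.027] w 0.5974872558488769 ff 65.9336444735527
```

Emit:
{"name": "play_rows", "arguments": {"motion": [{"x":0,"y":0,"z":0,"ax":0,"ay":-3,"az":0,"fingers":45},{"x":0,"y":0,"z":0,"ax":0,"ay":0,"az":0,"fingers":45},{"x":0,"y":0,"z":0,"ax":0,"ay":0,"az":0,"fingers":45},{"x":0,"y":0,"z":0,"ax":0,"ay":0,"az":0,"fingers":45}]}}

```text
time_s: 11.6
position: [0.4888, -0.1639, 0.1543]
tool_rot: [-3.128, -0.272, -0.027]
force: [-0.2, 0.2, -4.0]
grip_width: 0.598
finger_force: 65.8
```

```bash
python3 -c "
from h import *
load(20)"
```

```text
t 12.55 pos [ 0.4892 -0.1638  0.1543] up-tilt [ 0.018  0.    -1.   ] F [ 0.12  0.12 -3.67] Mtool [-0.0091 -0.0415 -0.0012] sd [0.913 0.483 0.424 0.058 0.12  0.03 ] w 0.6025355185347321 ff 65.7542735338211
```

Emit:
{"name": "play_rows", "arguments": {"motion": [{"x":0,"y":0,"z":0,"ax":0,"ay":-6,"az":0,"fingers":45},{"x":0,"y":0,"z":0,"ax":0,"ay":0,"az":0,"fingers":45},{"x":0,"y":0,"z":0,"ax":0,"ay":0,"az":0,"fingers":45},{"x":0,"y":0,"z":0,"ax":0,"ay":0,"az":0,"fingers":45},{"x":0,"y":0,"z":0,"ax":0,"ay":0,"az":0,"fingers":45},{"x":0,"y":0,"z":0,"ax":0,"ay":0,"az":0,"fingers":45},{"x":0,"y":0,"z":0,"ax":0,"ay":4,"az":0,"fingers":45},{"x":0,"y":0,"z":0,"ax":0,"ay":0,"az":0,"fingers":45},{"x":0,"y":0,"z":0,"ax":0,"ay":0,"az":0,"fingers":45},{"x":0,"y":0,"z":0,"ax":0,"ay":0,"az":0,"fingers":45}]}}

```text
time_s: 13.85
position: [0.4896, -0.1637, 0.1544]
tool_rot: [3.128, 0.274, -0.027]
force: [0.9, 0.3, -3.6]
grip_width: 0.6
finger_force: 66.0
```

```bash
python3 -c "
from h import *
load(20)"
```

```text
t 14.8 pos [ 0.4892 -0.1638  0.1543] up-tilt [-0.017  0.    -1.   ] F [ 0.07  0.07 -3.91] Mtool [ 0.0004 -0.0013 -0.0023] sd [0.467 0.305 0.592 0.027 0.034 0.035] w 0.5999724987261733 ff 66.01509153842926
```

Emit:
{"name": "play_rows", "arguments": {"motion": [{"x":0,"y":0,"z":0,"ax":0,"ay":-2,"az":0,"fingers":45},{"x":0,"y":0,"z":0,"ax":0,"ay":0,"az":0,"fingers":45},{"x":0,"y":0,"z":0,"ax":0,"ay":0,"az":0,"fingers":45},{"x":0,"y":0,"z":0,"ax":0,"ay":0,"az":0,"fingers":45},{"x":0,"y":0,"z":0,"ax":0,"ay":0,"az":0,"fingers":45},{"x":0,"y":0,"z":0,"ax":0,"ay":0,"az":0,"fingers":45},{"x":0,"y":0,"z":0,"ax":0,"ay":0,"az":0,"fingers":45},{"x":0,"y":0,"z":0,"ax":0,"ay":0,"az":0,"fingers":45},{"x":0,"y":0,"z":0,"ax":0,"ay":0,"az":0,"fingers":45},{"x":0,"y":0,"z":0,"ax":0,"ay":0,"az":0,"fingers":45}]}}

```text
time_s: 16.1
position: [0.4892, -0.1638, 0.1543]
tool_rot: [3.124, 0.273, -0.082]
force: [-0.3, -0.0, -3.3]
grip_width: 0.599
finger_force: 66.0
```

```bash
python3 -c "
from h import *
load(16)"
```

```text
t 16.85 pos [ 0.4892 -0.1638  0.1543] up-tilt [-0.052  0.    -0.999] F [-0.06 -0.06 -3.84] Mtool [-0.0049  0.0398  0.0066] sd [0.419 0.58  0.377 0.029 0.032 0.022] w 0.603854250194499 ff 65.98985642194748
```

Emit:
{"name": "play_rows", "arguments": {"motion": [{"x":0,"y":0,"z":0,"ax":0,"ay":3,"az":0,"fingers":45},{"x":0,"y":0,"z":0,"ax":0,"ay":3,"az":0,"fingers":45},{"x":0,"y":0,"z":0,"ax":0,"ay":0,"az":0,"fingers":45},{"x":0,"y":0,"z":0,"ax":0,"ay":0,"az":0,"fingers":45},{"x":0,"y":0,"z":0,"ax":0,"ay":0,"az":0,"fingers":45},{"x":0,"y":0,"z":0,"ax":0,"ay":0,"az":0,"fingers":45},{"x":0,"y":0,"z":0,"ax":0,"ay":0,"az":0,"fingers":45},{"x":0,"y":0,"z":0,"ax":0,"ay":0,"az":0,"fingers":45},{"x":0,"y":0,"z":0,"ax":0,"ay":0,"az":0,"fingers":45},{"x":0,"y":0,"z":0,"ax":0,"ay":0,"az":0,"fingers":45}]}}

```text
time_s: 18.15
position: [0.4892, -0.1639, 0.1544]
tool_rot: [-3.124, -0.272, -0.082]
force: [-0.1, -0.3, -4.2]
grip_width: 0.607
finger_force: 66.0
```

```bash
python3 -c "
from h import *
load(16)"
```

```text
t 18.9 pos [ 0.4892 -0.1638  0.1543] up-tilt [ 0.052  0.    -0.999] F [-0.08 -0.27 -3.7 ] Mtool [ 0.0045 -0.0697  0.0027] sd [0.807 0.45  0.557 0.06  0.098 0.024] w 0.6026836045628081 ff 65.92252671718597
```

Evidence that this case holds the ball:
- It weighs 0.386 kg, above the 0.35 kg limit for an empty case.
- The moment jumps from one end to the other when I tilt it, by about the amount a rolling ball would give.

I'll level it and carry it over the pad.

Emit:
{"name": "play_rows", "arguments": {"motion": [{"x":0,"y":0,"z":0,"ax":0,"ay":-3,"az":0,"fingers":45},{"x":15,"y":-7,"z":0,"ax":0,"ay":0,"az":0,"fingers":45},{"x":25,"y":-12,"z":0,"ax":0,"ay":0,"az":0,"fingers":45},{"x":30,"y":-15,"z":0,"ax":0,"ay":0,"az":0,"fingers":45},{"x":30,"y":-15,"z":0,"ax":0,"ay":0,"az":0,"fingers":45},{"x":30,"y":-15,"z":2,"ax":0,"ay":0,"az":0,"fingers":45},{"x":30,"y":-13,"z":2,"ax":0,"ay":0,"az":0,"fingers":45},{"x":16,"y":-8,"z":2,"ax":0,"ay":0,"az":0,"fingers":45},{"x":8,"y":-4,"z":0,"ax":0,"ay":0,"az":0,"fingers":45},{"x":0,"y":0,"z":0,"ax":0,"ay":0,"az":0,"fingers":45}]}}

```text
time_s: 20.2
position: [0.6548, -0.0443, 0.1482]
tool_rot: [3.13, 0.273, -0.001]
force: [0.5, 0.4, -2.9]
grip_width: 0.603
finger_force: 66.0
```

Emit:
{"name": "play_rows", "arguments": {"motion": [{"x":0,"y":0,"z":0,"ax":0,"ay":0,"az":0,"fingers":45},{"x":0,"y":0,"z":0,"ax":0,"ay":0,"az":0,"fingers":45},{"x":0,"y":0,"z":0,"ax":0,"ay":0,"az":0,"fingers":45},{"x":0,"y":0,"z":0,"ax":0,"ay":0,"az":0,"fingers":45},{"x":0,"y":0,"z":0,"ax":0,"ay":0,"az":0,"fingers":45},{"x":0,"y":0,"z":0,"ax":0,"ay":0,"az":0,"fingers":45}]}}

```text
time_s: 20.95
position: [0.655, -0.0443, 0.1483]
tool_rot: [3.13, 0.273, 0.0]
force: [0.1, -0.1, -3.8]
grip_width: 0.603
finger_force: 66.0
```

```bash
python3 - <<'E'
from h import *
goto(.654,-.043,.148,10.2)
load(10)
img,d,w,c=cloud("wrist"); m=(w[...,2]>.155)&(w[...,2]<.19)&(abs(w[...,0]-.654)<.09)&(abs(w[...,1]+.043)<.026)
p=w[m]; A=np.c_[p[:,:2]-p[:,:2].mean(0),np.ones(len(p))]; f=np.linalg.lstsq(A,p[:,2],rcond=None)[0]; print(len(p),"lid slope deg",np.degrees(f[:2]),"z",f[2])
s,_=imaging.snapshot("side"); cv2.imwrite("pics/s2.png",s); topcases("top")
w=np.load("top0.npy"); z=w[...,2]; q=w[(np.abs(z-.004)<.003)&(np.hypot(w[...,0]-.654,w[...,1]+.043)<.045)]
print("pad z",np.median(q[:,2]))
E
```

```text
t 20.95 pos [ 0.655  -0.0443  0.1483] yaw 10.0 turn [ 0.  -0.  -0.2] then shift mm [-0.7 -1.5  0.3]
t 21.4 pos [ 0.655  -0.0443  0.1483] up-tilt [ 0.  0. -1.] F [ 0.1  -0.02 -3.83] Mtool [-0.0065 -0.0138  0.0026] sd [0.32  0.446 0.567 0.03  0.028 0.036] w 0.602166521144668 ff 65.99207907915115
39573 lid slope deg [-0.90542643 -0.3677205 ] z 0.1726634801120105
[186. 224.] [517.3 276.3] [116.  53.] 39.7 0.0483 [132. 142.  30.]
[267. 226.] [516.8 101.4] [ 53. 116.] 72.6 0.0512 [180. 190. 188.]
[329. 232.] [504.8 -31.1] [114.  53.] 4.9 0.0513 [124. 134. 136.]
[240. 316.] [323.7 153.9] [115.  52.] 46.7 0.0483 [138. 148.  38.]
pad z 0.004171700107532328
```

View pics/s2.png

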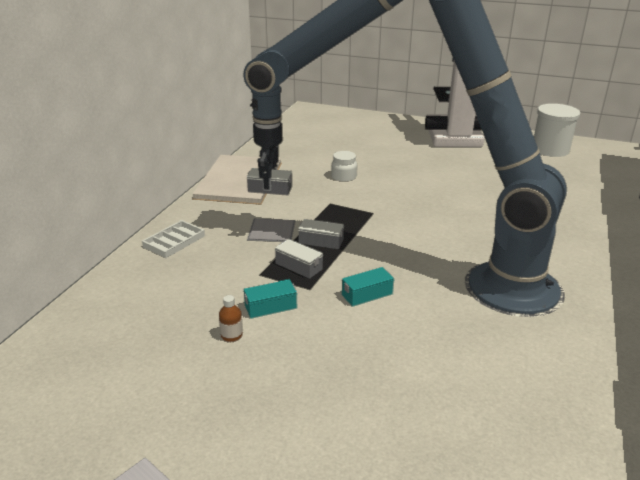

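The side view shows the case held level over the pad at pixel (270,182). The other two cases are undisturbed on the mat at (322,233) and (299,258), and the bottle (231,320) and tub (344,166) are still standing.

```bash
python3 -c "
from workcell import workorder
print(workorder.close_job())"
```

```text
the job is handed in; nothing more can be done
None
```

I handed the job in with the case from the mat's right-hand end held level, about 12 cm above the pad; I judged it the rattling one from its weight (0.386 kg, over the 0.35 kg empty limit) and tilt-moment readings (the ±1° check was ambiguous), and never picked up the other two to compare.

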